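Find the tile cutter's loose hold-down bolt and hold its cap open

ROBOT

A 7-joint arm with a two-finger parallel gripper is mounted at the origin on the work surface. World frame = base frame: x ahead of the robot, y to its left, z up, the work surface at z = 0. Lengths are in m, angles in rad, forces in N, time in s.
With the tool pointing down it reaches from about 0.4 to 0.85 m from the base axis. Payload 10.4 kg.
Tool frame: the origin (TCP) lies at the very end of the fingers, on their centre line; the grasp point (between the pads) lies 19 mm behind it; z points along the fingers, y is the direction in which the jaws open and shut (so a half turn about z gives the same grasp; the last joint's range is limited). The gripper opens to 87 mm and grips with 3 to 60 N. Pads are 19 mm wide; open, the fingers measure 117 mm over their backs; the gripper's body (75 mm by 190 mm) begins 51 mm behind the grasp point.
Start: joints at [-1.342, 0.332, -0.065, 1.46, 0.022, 1.35, -0.088], TCP at [0.156, 0.605, 0.223] pointing down, gripper open.
Joint ranges: [-2.6, 2.6], [-0.5, 2.12], [-1.47, 1.34], [0.16, 2.42], [-1.27, 4.41], [0.06, 2.06], [-2.6, 2.6]. Speed limits (rad/s): [2.22, 2.22, 2.79, 2.79, 3.14, 3.14, 3.14].

INTERFACE

Orientations are given as a unit quaternion [x, y, z, w].
In Python, from bench import read_state, imaging, r gives the robot as it stands. The module is installed in compiled form; this text tells all that it offers.
- The arm moves only by the tool move_arm, never from a script. Its argument "series" is a list of rows, each a list of 4 numbers: the shift along the tool's x, y, z in m, then the turn about the tool's z in rad. In form: [[x, y, z, roll], ...]. A call has 1 to 20 rows; each row is the pose to reach, as a shift and turn from the pose commanded when the call began, along the tool's axes at that moment; what a row does not reach only later rows make up. A row lasts 1/10 s, in which the tool goes at most 50 mm and 8.59 degrees, less where a joint would pass 70% of its speed; a pose out of reach is approached as far as the arm can. A call with a gripper value outside its range is refused whole. "claw" is the gripper's target within -1 to 1 (fully open at 1, half-way at 0, shut at -1), set as the call begins (left out, the last holds). The fingers move at their own pace and stop on an object; "newtons" is the grip in N (left out, the last holds). Time passes only in rows, so rows that repeat a pose let the fingers close. It gives the time, the measured TCP pose, the force and the opening at its end, in the units of the state.
- read_state(): the state, without advancing time (a new reading comes with each control period).
- imaging.camera(name): name is "side" or "top"; returns (picture, depth): 420x560x3 uint8, red, green, blue; 420x560 float32, m along the optical axis (not along the pixel's ray), 0 where there is no reading.
- imaging.get_calibration(name): a dict with "camera_matrix" (3x3 intrinsics, pixels), "R" (3x3) and "t" (3): a world point X has camera coordinates R X + t. Camera axes: x right, y down, z forward; pixel columns grow to the right and rows downward; lengths in m; the calibration is good to about 2 mm. A picture is of the moment at which its call begins. get_calibration takes no time and is no camera call.
- r.close_job(): hands the job in, once; it reports no verdict.
The state is a dict: "time": time; "joint_positions": joint angles; "joint_vel": joint speeds; "joint_torque": joint torques, N m; "ee_pos": TCP position; "eef_rot": TCP orientation; "ft_force": force on the tool from outside, world axes, zero at the start; "torque": the same for the moment, N m; "width": finger opening in m.
Only numpy, scipy, OpenCV 4.12 (cv2) and the standard library are available. Lean on these libraries where they do the work, as an engineer would, in place of code of your own. Each camera call takes 0.05 s, during which the arm holds its last target.

TASK

One of the tile cutter's three hold-down bolts has worked loose: tap each bolt head firmly from above, one after another from your left to your right, and see which one drops. Then take the lifting bar of the loose bolt's cap, lift the cap to about 45 degrees open and finish while holding it there, so that a colleague can get a spanner under it; the cap falls shut if let go. Leave the other two caps shut and the things lying on the bench where they are.

Things in the scene. Friction and masses are not known exactly. Their poses are not given: they have to be found in the camera images.
- cutter_mid (a point): Tile cutter, fixed to the bench: point on top of its grey foot bar (460 mm long, top 45 mm above the bench) at the middle bolt. x points away from the robot, y along the bar to its left. Bolts at y = +150, 0, -150 mm. Behind, from x = 55 mm: cutting bed, two rails (90 mm high, at x = 115 and 145 mm), a carriage with lever (x 130, y -10 to 170, up to 145 mm high).
- bolt_left_top (a point): Centre of the top of the bolt on the robot's left (+y): steel hex head 20 mm across, 16 mm tall, standing through its cap's opening; top 80 mm above the bench, 18 mm above the cap's plate. All three look alike. A sound bolt stays put when tapped; the loose one gives to about 3 N straight down, drops up to 10 mm (top then 70 mm above the bench, 8 mm above the plate) and stays down.
- bolt_left (a joint): How far the bolt on the robot's left (+y) has dropped, m: 0 standing as at the start, 0.010 fully down. Sound ones give at most about 2 mm; the loose one is to be knocked down more than 6 mm.
- cap_left_bar (a point): Middle of the lifting bar of the cap round the bolt on the robot's left (+y): level round steel bar, 10 mm thick, 72 mm long, along the cutter's y, on two thin arms 60 mm apart; shut, it is 78 mm in front (robot's side) of the bolt, 48 mm off the cap's plate, 66 mm above the bench with nothing under it, so fingers can go down on its near and far sides. The frame turns with the cap.
- cap_left (a joint): Opening angle of that cap, rad: 0 shut, 1.2 at its stop. Light steel cap, plate 60 x 74 mm, about 150 g, with a square opening for the bolt head; hinged on the far side, so the bar swings up and away from the robot. Weight and a weak spring shut it when let go; holding takes about 2 N at the bar.
- cap_left_hinge (a point): Fixed point on that cap's hinge line, 40 mm beyond the bolt, 50 mm above the bench; the line runs along the cutter's y. The bar's middle lies 118 mm in front of it and 16 mm above it when shut.
- bolt_middle_top (a point): Centre of the top of the middle bolt: steel hex head 20 mm across, 16 mm tall, standing through its cap's opening; top 80 mm above the bench, 18 mm above the cap's plate. All three look alike. A sound bolt stays put when tapped; the loose one gives to about 3 N straight down, drops up to 10 mm (top then 70 mm above the bench, 8 mm above the plate) and stays down.
- bolt_middle (a joint): How far the middle bolt has dropped, m: 0 standing as at the start, 0.010 fully down. Sound ones give at most about 2 mm; the loose one is to be knocked down more than 6 mm.
- cap_middle_bar (a point): Middle of the lifting bar of the cap round the middle bolt: level round steel bar, 10 mm thick, 72 mm long, along the cutter's y, on two thin arms 60 mm apart; shut, it is 78 mm in front (robot's side) of the bolt, 48 mm off the cap's plate, 66 mm above the bench with nothing under it, so fingers can go down on its near and far sides. The frame turns with the cap.
- cap_middle (a joint): Opening angle of that cap, rad: 0 shut, 1.2 at its stop. Light steel cap, plate 60 x 74 mm, about 150 g, with a square opening for the bolt head; hinged on the far side, so the bar swings up and away from the robot. Weight and a weak spring shut it when let go; holding takes about 2 N at the bar.
- cap_middle_hinge (a point): Fixed point on that cap's hinge line, 40 mm beyond the bolt, 50 mm above the bench; the line runs along the cutter's y. The bar's middle lies 118 mm in front of it and 16 mm above it when shut.
- bolt_right_top (a point): Centre of the top of the bolt on the robot's right (-y): steel hex head 20 mm across, 16 mm tall, standing through its cap's opening; top 80 mm above the bench, 18 mm above the cap's plate. All three look alike. A sound bolt stays put when tapped; the loose one gives to about 3 N straight down, drops up to 10 mm (top then 70 mm above the bench, 8 mm above the plate) and stays down.
- bolt_right (a joint): How far the bolt on the robot's right (-y) has dropped, m: 0 standing as at the start, 0.010 fully down. Sound ones give at most about 2 mm; the loose one is to be knocked down more than 6 mm.
- cap_right_bar (a point): Middle of the lifting bar of the cap round the bolt on the robot's right (-y): level round steel bar, 10 mm thick, 72 mm long, along the cutter's y, on two thin arms 60 mm apart; shut, it is 78 mm in front (robot's side) of the bolt, 48 mm off the cap's plate, 66 mm above the bench with nothing under it, so fingers can go down on its near and far sides. The frame turns with the cap.
- cap_right (a joint): Opening angle of that cap, rad: 0 shut, 1.2 at its stop. Light steel cap, plate 60 x 74 mm, about 150 g, with a square opening for the bolt head; hinged on the far side, so the bar swings up and away from the robot. Weight and a weak spring shut it when let go; holding takes about 2 N at the bar.
- cap_right_hinge (a point): Fixed point on that cap's hinge line, 40 mm beyond the bolt, 50 mm above the bench; the line runs along the cutter's y. The bar's middle lies 118 mm in front of it and 16 mm above it when shut.
- stone_mid (a point): Bystander: grey rubbing stone, 150 x 60 x 40 mm, lying; its centre.
- tile_mid (a point): Bystander: terracotta tile 140 x 140 x 12 mm lying flat; its centre.
- bucket_mid (a point): Bystander: small black tub, 100 mm across, 90 mm high; its centre.
- spanner_grip (a point): Bystander: steel spanner 190 mm long lying flat; this point is on its shank.

How it is judged:
By the outcome, as a careful person would: the job done as asked, in the order asked, and still so for the second after the job is handed in, while the arm keeps its last pose, push and grip.
It also fails if it takes over 45 s, if anything falls off the work surface, if the arm or the gripper's body presses on something with over 40 N, if the wrist force passes 120 N, or if a joint passes its speed limit or range.

## Working session

There is one attempt and no reset: what is moved stays moved. The work goes in short steps, Python scripts to look and compute and a tool call to move; the robot and the scene stay as the last step left them, time stands still between calls to the robot, and variables do not carry over. Pictures are saved under pics/ and viewed, and the job is handed in when it is done.

Besides the shell and the picture viewer there is one more tool, called in YAML: its name, and indented under it one key for each argument. move_arm: Moves the arm, as the interface text tells. Its arguments: {"type":"object","properties":{"series":{"type":"array","items":{"type":"array","items":{"type":"number"}}},"claw":{"type":"number"},"newtons":{"type":"number"}},"required":["series"]}

```bash
mkdir -p pics; ls; python3 - <<'E'
from bench import read_state, imaging, r
import cv2, numpy as np
s=read_state()
for k,v in s.items(): print(k,np.round(v,4))
for n in("side","top"):
    p,d=imaging.camera(n); cv2.imwrite(f"pics/{n}0.png",p[...,::-1]); np.save(f"{n}0d.npy",d); np.save(f"{n}0p.npy",p)
    c=imaging.get_calibration(n); print(n,c, 'campos',-c["R"].T@c["t"])
E
```

```text
pics
time 0.0
joint_positions [-1.3416  0.3329 -0.0647  1.461   0.0216  1.3499 -0.0885]
joint_vel [ 0.0002 -0.0009 -0.0023  0.0007 -0.001  -0.0016 -0.0007]
joint_torque [-1.10000e-03 -6.23242e+01  2.38000e-02 -3.89910e+01 -6.15000e-02
  3.93000e-02  1.00000e-04]
ee_pos [0.1556 0.6049 0.2217]
eef_rot [ 1.256e-01  9.921e-01 -7.000e-04 -0.000e+00]
ft_force [ 0.4487 -0.088  -0.3672]
torque [-0.0154  0.0397 -0.0178]
width 0.0871
side {'camera_matrix': array([[420.1952643 ,   0.        , 270.81050229],
       [  0.        , 420.1952643 , 204.42906237],
       [  0.        ,   0.        ,   1.        ]]), 'R': array([[-0.93263086, -0.36076043, -0.00718203],
       [-0.25840484,  0.6816508 , -0.6845284 ],
       [ 0.2518464 , -0.63655644, -0.72895082]]), 't': array([0.49812918, 0.20591056, 0.96259553])} campos [0.27535272 0.65209259 0.846214  ]
top {'camera_matrix': array([[532.60666695,   0.        , 287.15492793],
       [  0.        , 532.60666695, 208.14644928],
       [  0.        ,   0.        ,   1.        ]]), 'R': array([[ 0.00239507, -0.99999435,  0.00235784],
       [-0.98249484, -0.00279236, -0.18626889],
       [ 0.18627442, -0.00187044, -0.98249598]]), 't': array([0.00437374, 0.56941731, 1.34038274])} campos [0.30976008 0.00847084 1.42297506]
```

View pics/top0.png

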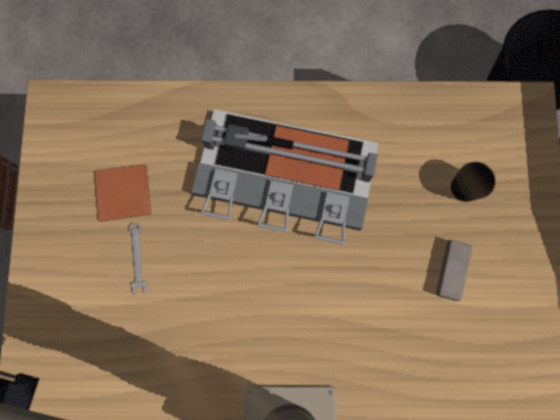

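View pics/side0.png

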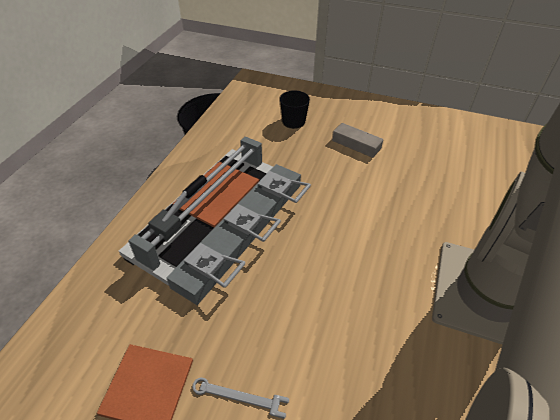

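The top view shows the cutter with bolts near (222,186), (278,198) and (335,210), and the bars below them at about (216,216), (274,229) and (331,242). In the side view the bolts are near (208,260), (246,217) and (279,183). I'll zoom in to get better positions.

```bash
python3 - <<'E'
import cv2
a=cv2.imread("pics/top0.png")[160:250,180:380]; cv2.imwrite("pics/top0z.png",cv2.resize(a,None,fx=4,fy=4,interpolation=cv2.INTER_CUBIC))
a=cv2.imread("pics/side0.png")[160:310,160:320]; cv2.imwrite("pics/side0z.png",cv2.resize(a,None,fx=4,fy=4,interpolation=cv2.INTER_CUBIC))
E
```

```text
(no output)
```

View pics/top0z.png

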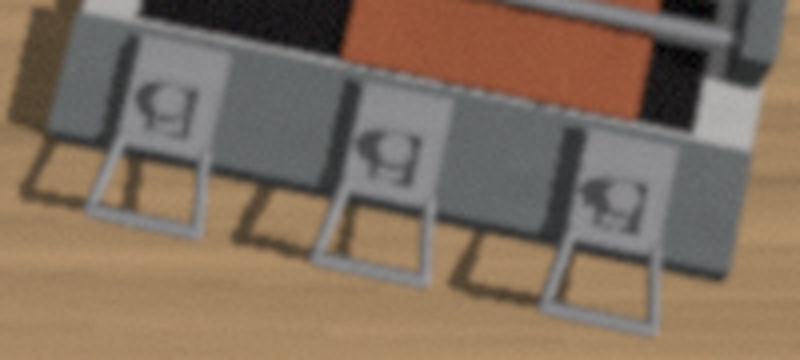

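View pics/side0z.png

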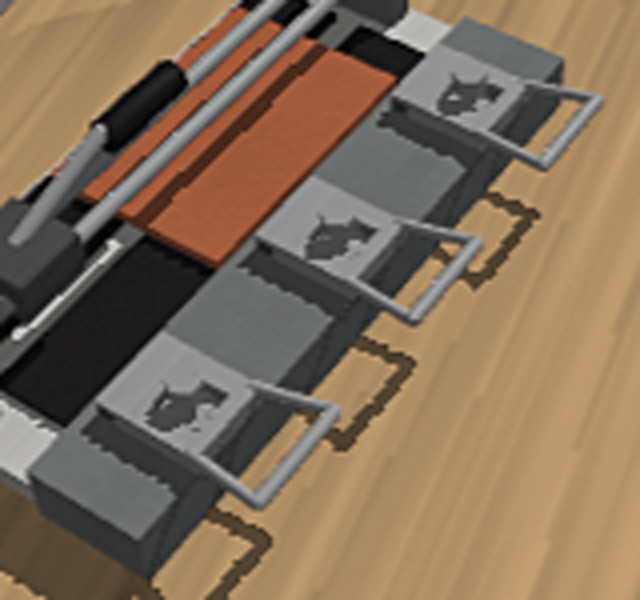

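```bash
cat > h.py <<'E'
import numpy as np
from bench import imaging
def ray(n,u,v):
    c=imaging.get_calibration(n); K=c["camera_matrix"];R=c["R"];t=c["t"]
    return -R.T@t, R.T@np.linalg.solve(K,[u,v,1])
def plane(n,u,v,z):
    o,d=ray(n,u,v); return o+d*(z-o[2])/d[2]
def proj(n,X):
    c=imaging.get_calibration(n); p=c["camera_matrix"]@(c["R"]@np.array(X)+c["t"]); return p[:2]/p[2]
E
python3 - <<'E'
from h import *
T=lambda a:((a[0]+.5)/4-.5+180,(a[1]+.5)/4-.5+160)
S=lambda a:((a[0]+.5)/4-.5+160,(a[1]+.5)/4-.5+160)
bt=[[(90,212),(200,234)],[(315,262),(428,283)],[(545,309),(657,331)]]
bs=[[(262,500),(337,408)],[(412,316),(480,240)],[(546,163),(600,100)]]
ht=[(177,105),(402,154),(628,205)]
for n,f,b in(("top",T,bt),("side",S,bs)):
    ms=[]
    for e in b:
        P=[plane(n,*f(x),.066)for x in e]; m=(P[0]+P[1])/2; ms.append(m)
        dd=P[0]-P[1]; 
        print(n,np.round(m,4),'len',np.hypot(*dd[:2]).round(4),'yaw',np.degrees(np.arctan2(-dd[0],dd[1])).round(1))
    d=ms[0]-ms[2]; yaw=np.arctan2(-d[0],d[1]);print('row',np.hypot(*d[:2]),np.degrees(yaw))
    for m in ms: print(' bolt pred',np.round(m[:2]+.078*np.array([np.cos(yaw),np.sin(yaw)]),4))
for h in ht: print('bolt top',plane("top",*T(h),.08).round(4))
E
```

```text
top [0.5475 0.1902 0.066 ] len 0.0729 yaw -11.3
top [0.5156 0.0435 0.066 ] len 0.0741 yaw -10.5
top [ 0.4852 -0.1039  0.066 ] len 0.073 yaw -11.1
row 0.3005664681694833 -11.966590035698891
 bolt pred [0.6238 0.174 ]
 bolt pred [0.5919 0.0274]
 bolt pred [ 0.5615 -0.12  ]
side [0.5447 0.1927 0.066 ] len 0.0712 yaw -11.0
side [0.5145 0.0461 0.066 ] len 0.0722 yaw -13.5
side [ 0.4818 -0.0995  0.066 ] len 0.0693 yaw -12.4
row 0.29881953358822666 -12.142610284881515
 bolt pred [0.6209 0.1763]
 bolt pred [0.5908 0.0297]
 bolt pred [ 0.5581 -0.1159]
bolt top [0.6225 0.1697 0.08  ]
bolt top [0.5906 0.0241 0.08  ]
bolt top [ 0.5576 -0.121   0.08  ]
```

```bash
cat >> h.py <<'E'
from scipy.spatial.transform import Rotation as Ro
from bench import read_state
def shift(target):
    s=read_state(); R=Ro.from_quat(s["eef_rot"]); yv=R.apply([0,1,0])
    print('t',s["time"],'pos',np.round(s["ee_pos"],4),'jaw deg',np.degrees(np.arctan2(yv[1],yv[0])).round(2),'q7',np.round(s["joint_positions"][6],3),'F',np.round(s["ft_force"],2),'w',round(float(s["width"]),4))
    print('shift',np.round(R.inv().apply(np.array(target)-s["ee_pos"]),4))
E
python3 -c "
from h import *
shift([.6225,.173,.12])"
```

```text
t 0.1 pos [0.1556 0.605  0.2218] jaw deg 75.58 q7 -0.089 F [-0.22 -0.45 -0.85] w 0.087
shift [-0.5598 -0.3019  0.1023]
```

move_arm:
  series:
    - [-0.04,-0.0216,0,0]
    - [-0.08,-0.0431,0,0]
    - [-0.12,-0.0647,0,0]
    - [-0.16,-0.0863,0,0]
    - [-0.2,-0.1079,0,0]
    - [-0.24,-0.1294,0,0]
    - [-0.28,-0.151,0,0]
    - [-0.32,-0.1726,0,0]
    - [-0.36,-0.1941,0,0]
    - [-0.4,-0.2157,0,0]
    - [-0.44,-0.2373,0.01,0]
    - [-0.48,-0.2589,0.025,0]
    - [-0.52,-0.2804,0.045,0]
    - [-0.55,-0.2966,0.07,0]
    - [-0.56,-0.302,0.09,0]
    - [-0.56,-0.302,0.1,0]
    - [-0.56,-0.302,0.1,0]
    - [-0.56,-0.302,0.1,0]
  claw: -1
  newtons: 20

```text
time: 1.9
ee_pos: [0.6223, 0.175, 0.1233]
eef_rot: [0.125, 0.992, 0.001, 0.0]
ft_force: [0.1, 0.3, 1.2]
width: 0.0006
```

```bash
python3 -c "
from h import *
import cv2
shift([.6225,.173,.08])
for n in ('side','top'):
  p,d=imaging.camera(n); cv2.imwrite(f'pics/{n}1.png',p[...,::-1])
p=cv2.imread('pics/side1.png')[120:320,130:330]; cv2.imwrite('pics/side1z.png',cv2.resize(p,None,fx=3,fy=3,interpolation=2))
"
```

```text
t 1.9 pos [0.6223 0.175  0.1233] jaw deg 75.69 q7 1.077 F [0.07 0.35 1.19] w 0.0006
shift [-0.0007 -0.002   0.0433]
```

View pics/side1z.png

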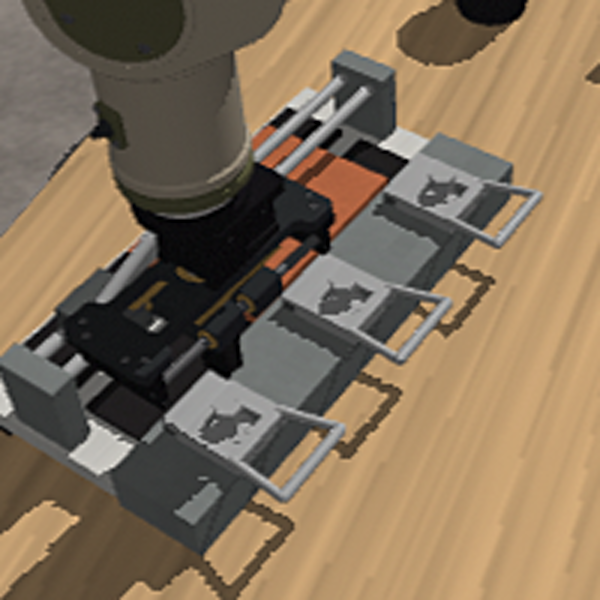

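```bash
python3 -c "
from h import *
for X in ([.6223,.175,.1233],[.6223,.175,.08]):
  q=proj('side',X); print(q,(q-[130,120])*3)
"
```

```text
[203.86358036 241.04192128] [221.59074108 363.12576383]
[206.2264095  252.94052694] [228.6792285  398.82158081]
```

```bash
python3 -c "
from h import *
import cv2
for n in('top','side'):
  p=cv2.imread(f'pics/{n}0.png'); tiles=[]
  for X in ([.6225,.173,.08],[.591,.0265,.08],[.5595,-.12,.08]):
    u,v=np.round(proj(n,X)).astype(int); c=p[v-14:v+15,u-14:u+15]; k=13
    c=cv2.resize(c,None,fx=k,fy=k,interpolation=0)
    # hex-ish circle at top z .08 r .01 and at plate z .062
    for z,col in((.08,(0,255,0)),(.062,(0,0,255))):
      pts=np.array([(proj(n,[X[0]+.0108*np.cos(a),X[1]+.0108*np.sin(a),z])-[u-14,v-14]+.5)*k for a in np.linspace(0,6.28,30)])
      cv2.polylines(c,[pts.astype(np.int32)],True,col,1)
    tiles.append(c[:,:266] if 0 else c)
  t=np.hstack(tiles); print(t.shape); cv2.imwrite(f'pics/bolts_{n}.png',cv2.resize(t,(798,266)))
"
python3 -c "
import cv2,numpy as np
cv2.imwrite('pics/bolts.png',np.vstack([cv2.imread(f'pics/bolts_{n}.png') for n in('top','side')]))"
```

```text
(377, 1131, 3)
(377, 1131, 3)
```

View pics/bolts.png

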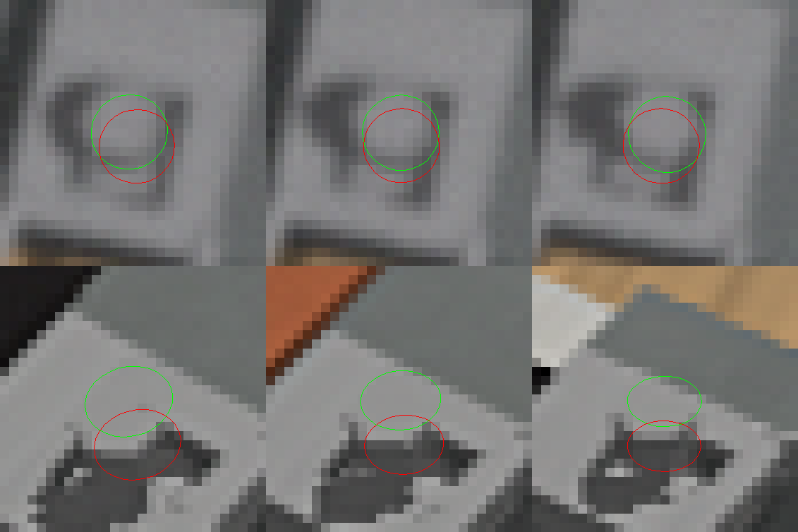

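move_arm:
  series:
    - [-0.0005,-0.001,0.02,0]
    - [-0.0005,-0.002,0.034,0]
    - [-0.0005,-0.002,0.04,0]
    - [-0.0005,-0.002,0.043,0]
    - [-0.0005,-0.002,0.045,0]
    - [-0.0005,-0.002,0.046,0]

```text
time: 2.6
ee_pos: [0.623, 0.1715, 0.0771]
eef_rot: [0.125, 0.992, 0.0, 0.0]
ft_force: [-2.2, -0.3, 2.5]
width: 0.0007
```

move_arm:
  series:
    - [0,0,0.002,0]
    - [0,0,0.003,0]
    - [0,0,0.003,0]

```text
time: 2.9
ee_pos: [0.6231, 0.1715, 0.0737]
eef_rot: [0.126, 0.992, 0.0, 0.0]
ft_force: [0.7, 0.8, 1.2]
width: 0.0002
```

move_arm:
  series:
    - [0,0,0.001,0]
    - [0,0,0.002,0]
    - [0,0,0.003,0]
    - [0,0,0.003,0]

```text
time: 3.3
ee_pos: [0.623, 0.1714, 0.0706]
eef_rot: [0.126, 0.992, 0.0, 0.0]
ft_force: [0.3, 1.2, 2.2]
width: 0.0006
```

```bash
python3 -c "
from h import *
import cv2
shift([.6225,.173,.08])
for n in ('side','top'):
  p,d=imaging.camera(n); cv2.imwrite(f'pics/{n}2.png',p[...,::-1])
p=cv2.imread('pics/side2.png')[210:310,160:260]; cv2.imwrite('pics/side2z.png',cv2.resize(p,None,fx=6,fy=6,interpolation=2))
"
```

```text
t 3.3 pos [0.623  0.1714 0.0706] jaw deg 75.58 q7 1.092 F [0.28 1.17 2.25] w 0.0006
shift [ 0.0009  0.0015 -0.0094]
```

View pics/side2z.png

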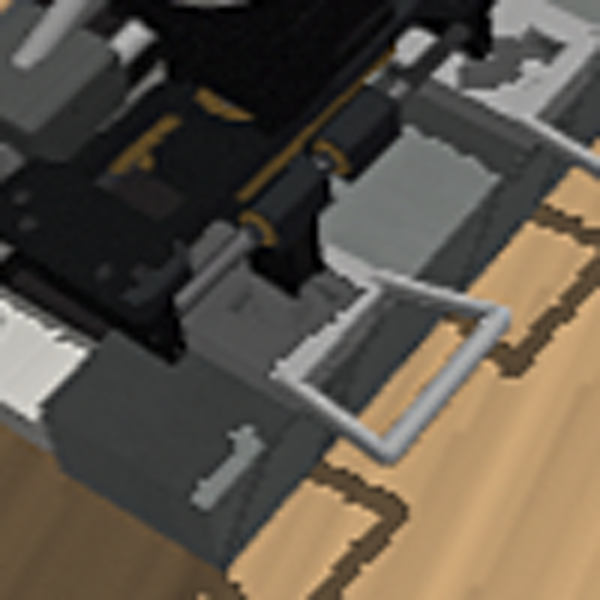

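move_arm:
  series:
    - [0,0,0.001,0]
    - [0,0,0.002,0]
    - [0,0,0.003,0]
    - [0,0,0.003,0]

```text
time: 3.8
ee_pos: [0.6232, 0.1713, 0.0702]
eef_rot: [0.126, 0.992, 0.001, 0.0]
ft_force: [-8.1, -1.7, 23.3]
width: 0.0002
```

The left bolt gave way smoothly and stopped hard at z = 0.070, so it is the loose one. The middle and right bolts still have to be tapped in order.

move_arm:
  series:
    - [0,0,-0.02,0]
    - [0,0,-0.05,0]
    - [-0.001,-0.035,-0.055,0]
    - [-0.003,-0.08,-0.055,0]
    - [-0.005,-0.125,-0.055,0]
    - [-0.005,-0.148,-0.055,0]
    - [-0.005,-0.148,-0.05,0]
    - [-0.005,-0.148,-0.045,0]
    - [-0.005,-0.148,-0.045,0]

```text
time: 4.7
ee_pos: [0.5902, 0.0281, 0.1113]
eef_rot: [0.125, 0.992, -0.0, -0.001]
ft_force: [-0.0, 1.2, 0.4]
width: 0.0004
```

```bash
python3 -c "
from h import *
import cv2
shift([.591,.0265,.08])
for n in ('side','top'):
  p,d=imaging.camera(n); cv2.imwrite(f'pics/{n}3.png',p[...,::-1])
p=cv2.imread('pics/side3.png')[190:290,160:260]; cv2.imwrite('pics/side3z.png',cv2.resize(p,None,fx=6,fy=6,interpolation=2))
"
```

```text
t 4.7 pos [0.5902 0.0281 0.1113] jaw deg 75.68 q7 1.3 F [-0.01  1.18  0.41] w 0.0004
shift [-0.0013 -0.0014  0.0313]
```

View pics/side3z.png

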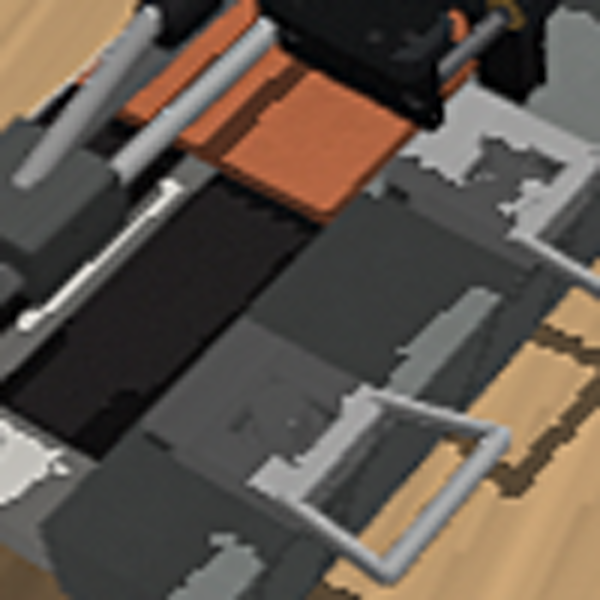

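The left cap is in shadow around (285,420), so its bolt is hard to read for now. Next I'll tap the middle bolt.

move_arm:
  series:
    - [-0.001,-0.001,0.02,0]
    - [-0.001,-0.001,0.028,0]
    - [-0.001,-0.001,0.031,0]
    - [-0.001,-0.001,0.033,0]
    - [-0.001,-0.001,0.034,0]
    - [-0.001,-0.001,0.034,0]

```text
time: 5.4
ee_pos: [0.5917, 0.0259, 0.0795]
eef_rot: [0.125, 0.992, 0.0, 0.0]
ft_force: [-1.9, 0.7, 4.2]
width: 0.0008
```

move_arm:
  series:
    - [0,0,0.001,0]
    - [0,0,0.002,0]
    - [0,0,0.002,0]

```text
time: 5.7
ee_pos: [0.592, 0.0258, 0.0791]
eef_rot: [0.126, 0.992, 0.001, 0.001]
ft_force: [-8.9, 1.3, 21.2]
width: 0.0006
```

The middle bolt is sound: 21 N at z = 0.079. The right one is next.

move_arm:
  series:
    - [0,0,-0.02,0]
    - [0,0,-0.04,0]
    - [-0.001,-0.035,-0.045,0]
    - [-0.003,-0.08,-0.045,0]
    - [-0.005,-0.125,-0.045,0]
    - [-0.005,-0.149,-0.045,0]
    - [-0.005,-0.149,-0.04,0]
    - [-0.005,-0.149,-0.035,0]
    - [-0.005,-0.149,-0.035,0]

```text
time: 6.6
ee_pos: [0.5592, -0.1184, 0.1107]
eef_rot: [0.125, 0.992, 0.0, -0.001]
ft_force: [-0.1, 0.9, 1.1]
width: 0.0006
```

```bash
python3 -c "
from h import *
shift([.5595,-.12,.08])
"
```

```text
t 6.6 pos [ 0.5592 -0.1184  0.1107] jaw deg 75.69 q7 1.567 F [-0.09  0.92  1.05] w 0.0006
shift [-0.0007 -0.0015  0.0307]
```

move_arm:
  series:
    - [-0.001,-0.001,0.02,0]
    - [-0.001,-0.001,0.027,0]
    - [-0.001,-0.001,0.03,0]
    - [-0.001,-0.001,0.033,0]
    - [-0.001,-0.001,0.035,0]
    - [-0.001,-0.001,0.035,0]

```text
time: 7.2
ee_pos: [0.5603, -0.1206, 0.0791]
eef_rot: [0.125, 0.992, 0.001, 0.0]
ft_force: [-11.0, 4.3, 23.2]
width: 0.0006
```

The right bolt is sound too: 23 N at z = 0.079. I'll lift off, move to the left cap's bar and turn the jaws across it.

move_arm:
  series:
    - [0,0,-0.03,0]
    - [0,0,-0.07,0]
    - [0,0,-0.09,0]

```text
time: 7.5
ee_pos: [0.5613, -0.1215, 0.1703]
eef_rot: [0.126, 0.992, 0.0, 0.002]
ft_force: [0.9, -0.0, 0.6]
width: 0.0003
```

move_arm:
  series:
    - [0.005,0.02,0,0.1]
    - [0.018,0.06,0,0.22]
    - [0.031,0.1,0,0.35]
    - [0.044,0.144,0,0.48]
    - [0.057,0.187,0,0.61]
    - [0.07,0.23,0,0.74]
    - [0.083,0.27,0,0.87]
    - [0.0915,0.299,0,1.0]
    - [0.0915,0.299,0,1.13]
    - [0.0915,0.299,0,1.26]
    - [0.0915,0.299,0,1.39]
    - [0.0915,0.299,0,1.52]
    - [0.0915,0.299,0,1.53]
    - [0.0915,0.299,0,1.53]
  claw: -0.2

```text
time: 8.9
ee_pos: [0.5459, 0.1913, 0.1669]
eef_rot: [0.777, 0.63, 0.0, 0.0]
ft_force: [0.0, -0.1, -0.1]
width: 0.0348
```

```bash
python3 -c "
from h import *
import cv2
shift([.546,.1915,.14])
for n in ('side','top'):
  p,d=imaging.camera(n); cv2.imwrite(f'pics/{n}4.png',p[...,::-1])
p=cv2.imread('pics/side4.png')[200:320,150:300]; cv2.imwrite('pics/side4z.png',cv2.resize(p,None,fx=5,fy=5,interpolation=2))
p=cv2.imread('pics/top4.png')[150:270,180:380]; cv2.imwrite('pics/top4z.png',cv2.resize(p,None,fx=4,fy=4,interpolation=2))
"
```

```text
t 8.9 pos [0.5459 0.1913 0.1669] jaw deg -11.88 q7 -0.522 F [ 0.01 -0.08 -0.15] w 0.0348
shift [0.0002 0.0001 0.0269]
```

View pics/side4z.png

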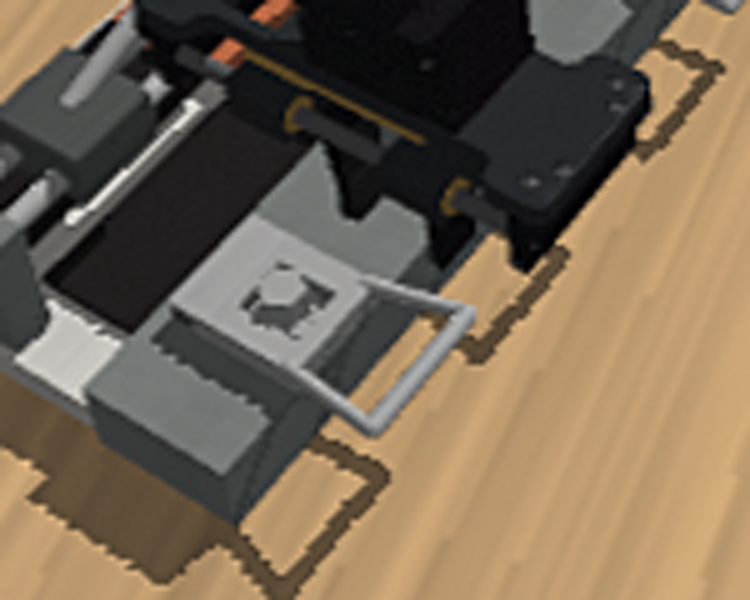

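View pics/top4z.png

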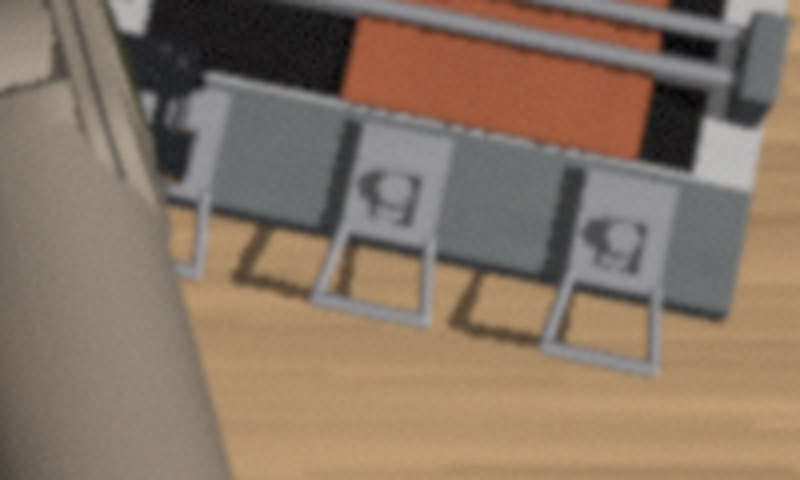

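The left bolt at (280,285) now sits low in its opening. The middle and right bolts look unchanged, and all three caps are shut. The jaws are above the left bar, so I'll descend.

move_arm:
  series:
    - [0,0,0.03,0]
    - [0,0,0.065,0]
    - [0,0,0.09,0]
    - [0,0,0.105,0]
    - [0,0,0.115,0]
    - [0,0,0.12,0]
    - [0,0,0.12,0]
    - [0,0,0.12,0]

```text
time: 9.8
ee_pos: [0.5465, 0.1913, 0.0475]
eef_rot: [0.778, 0.629, 0.001, 0.0]
ft_force: [0.2, 0.4, 0.7]
width: 0.0348
```

```bash
python3 -c "
from h import *
import cv2
shift([.546,.1915,.047])
p,d=imaging.camera('side'); cv2.imwrite('pics/side5.png',p[...,::-1])
p=cv2.imread('pics/side5.png')[200:320,150:300]; cv2.imwrite('pics/side5z.png',cv2.resize(p,None,fx=5,fy=5,interpolation=2))
"
```

```text
t 9.8 pos [0.5465 0.1913 0.0475] jaw deg -12.08 q7 -0.475 F [0.17 0.44 0.67] w 0.0348
shift [ 0.0001 -0.0005  0.0005]
```

View pics/side5z.png

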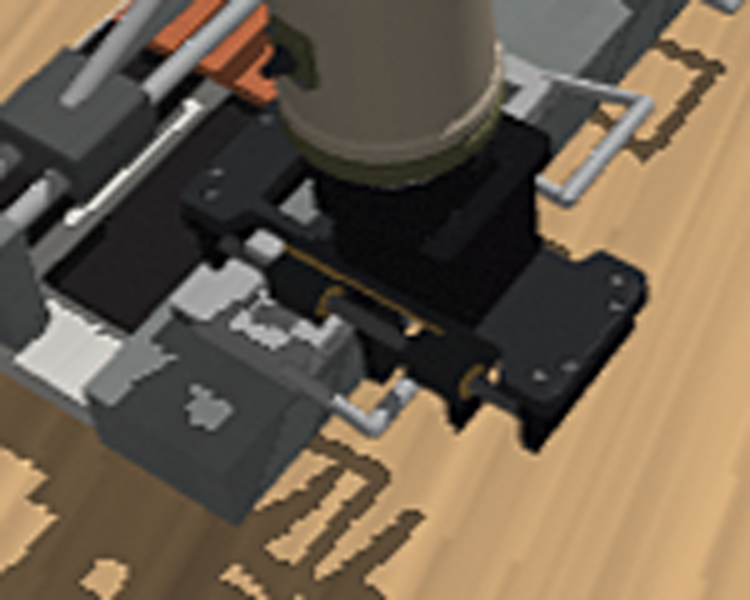

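The bar's left end at (375,420) runs in between the two fingers at (375,365) and (460,415). I'll close on it.

move_arm:
  series:
    - [0,0,0,0]
    - [0,0,0,0]
    - [0,0,0,0]
    - [0,0,0,0]
    - [0,0,0,0]
    - [0,0,0,0]
  claw: -1
  newtons: 25

```text
time: 10.45
ee_pos: [0.5464, 0.191, 0.0468]
eef_rot: [0.778, 0.629, 0.001, 0.0]
ft_force: [3.5, -0.5, -1.0]
width: 0.0093
```

move_arm:
  series:
    - [0,0.001,-0.005,0]
    - [0,0.002,-0.01,0]
    - [0,0.003,-0.015,0]
    - [0,0.0045,-0.02,0]
    - [0,0.0065,-0.025,0]
    - [0,0.008,-0.03,0]
    - [0,0.0105,-0.035,0]
    - [0,0.0125,-0.0395,0]
    - [0,0.0125,-0.0395,0]
    - [0,0.0125,-0.0395,0]

```text
time: 11.45
ee_pos: [0.5594, 0.1882, 0.0863]
eef_rot: [0.778, 0.629, 0.001, 0.001]
ft_force: [10.3, 0.5, -7.9]
width: 0.0086
```

move_arm:
  series:
    - [0,0.0035,0.004,0]
    - [0,0.0062,0.008,0]
    - [0,0.009,0.0125,0]

```text
time: 11.75
ee_pos: [0.5546, 0.1893, 0.0703]
eef_rot: [0.776, 0.63, -0.01, -0.008]
ft_force: [-50.8, 3.9, 17.3]
width: 0.0113
```

I got a sign wrong: tool +z points down, so those rows lowered the bar instead of raising it. I'm backing out along the same line straight away.

move_arm:
  series:
    - [0,-0.0028,-0.0045,0]
    - [0,-0.0055,-0.0085,0]
    - [0,-0.008,-0.0125,0]
    - [0,-0.008,-0.0125,0]
    - [0,-0.008,-0.0125,0]

```text
time: 12.25
ee_pos: [0.5606, 0.188, 0.0866]
eef_rot: [0.778, 0.628, 0.001, 0.001]
ft_force: [8.9, 0.8, -7.2]
width: 0.0085
```

```bash
python3 -c "
from h import *
import cv2
shift([.546,.1915,.047])
p,d=imaging.camera('side'); cv2.imwrite('pics/side6.png',p[...,::-1])
p=cv2.imread('pics/side6.png')[190:310,150:300]; cv2.imwrite('pics/side6z.png',cv2.resize(p,None,fx=5,fy=5,interpolation=2))
"
```

```text
t 12.25 pos [0.5606 0.188  0.0866] jaw deg -12.12 q7 -0.474 F [ 8.9   0.83 -7.21] w 0.0085
shift [ 0.0003 -0.0152  0.0395]
```

View pics/side6z.png

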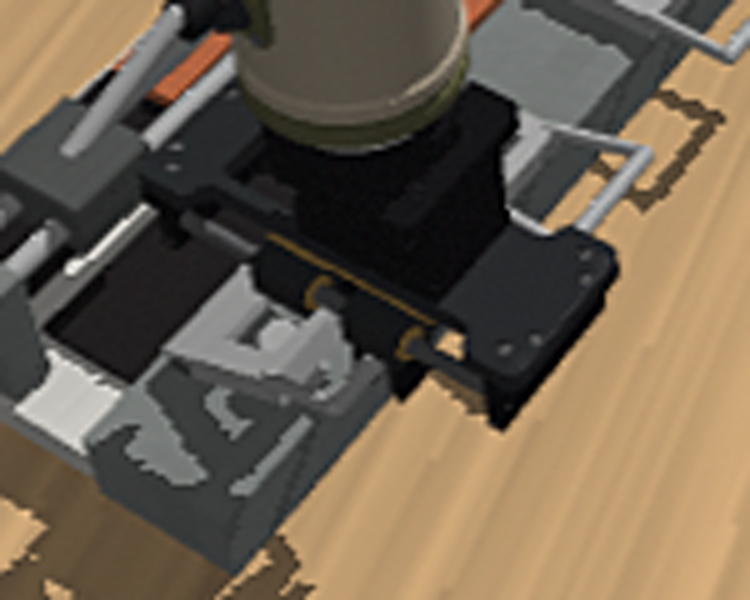

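The picture shows the left cap still held about 20° open, with the bolt at (280,335) under it and the grip intact. I'll carry on with the correct sign (minus z is up) and ease slightly towards the hinge.

move_arm:
  series:
    - [0,0.0025,-0.004,0]
    - [0,0.005,-0.0085,0]
    - [0,0.0085,-0.0125,0]
    - [0,0.012,-0.0165,0]
    - [0,0.015,-0.0205,0]
    - [0,0.0185,-0.024,0]
    - [0,0.0185,-0.024,0]

```text
time: 13.0
ee_pos: [0.5787, 0.1842, 0.11]
eef_rot: [0.778, 0.629, 0.001, 0.001]
ft_force: [10.0, 2.2, -12.3]
width: 0.0087
```

move_arm:
  series:
    - [0,0.0011,0.001,0]
    - [0,0.0022,0.002,0]
    - [0,0.0022,0.002,0]

```text
time: 13.3
ee_pos: [0.5772, 0.1845, 0.1081]
eef_rot: [0.777, 0.629, -0.002, -0.002]
ft_force: [-10.2, 0.6, 6.9]
width: 0.0084
```

move_arm:
  series:
    - [0,0.001,-0.003,0]
    - [0,0.0037,-0.006,0]
    - [0,0.0075,-0.0095,0]
    - [0,0.0115,-0.0125,0]
    - [0,0.0115,-0.0125,0]
    - [0,0.0115,-0.0125,0]

```text
time: 13.9
ee_pos: [0.591, 0.1815, 0.1204]
eef_rot: [0.778, 0.629, 0.0, 0.0]
ft_force: [4.8, 1.9, -9.3]
width: 0.0084
```

```bash
python3 -c "
from h import *
import cv2
shift([.546,.1915,.047])
for n in ('side','top'):
  p,d=imaging.camera(n); cv2.imwrite(f'pics/{n}7.png',p[...,::-1])
p=cv2.imread('pics/side7.png')[180:300,150:300]; cv2.imwrite('pics/side7z.png',cv2.resize(p,None,fx=5,fy=5,interpolation=2))
"
```

```text
t 13.9 pos [0.591  0.1815 0.1204] jaw deg -12.1 q7 -0.444 F [ 4.79  1.89 -9.3 ] w 0.0084
shift [ 0.0003 -0.0461  0.0734]
```

View pics/side7z.png

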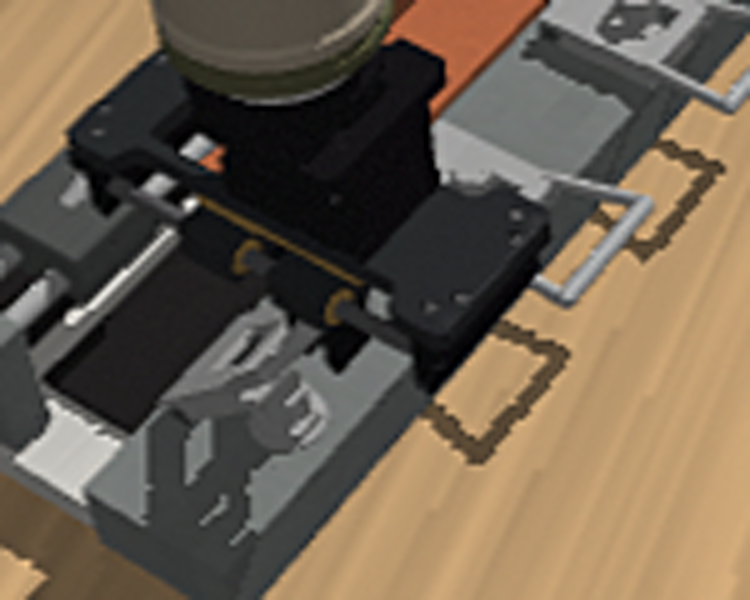

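View pics/top7.png

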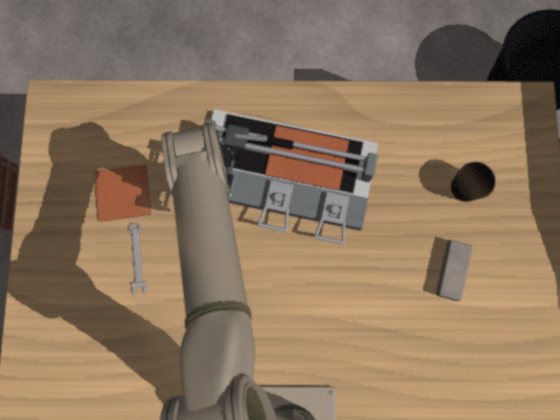

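```bash
python3 -c "
from h import *
import cv2
p,d=imaging.camera('side')
c=imaging.get_calibration('side');K,R,t=c['camera_matrix'],c['R'],c['t']
v,u=np.mgrid[180:300,150:300]
z=d[v,u]; P=np.stack([(u-K[0,2])/K[0,0]*z,(v-K[1,2])/K[1,1]*z,z],-1)-t
W=P@R
a=np.radians(-12.05); ex=np.array([np.cos(a),np.sin(a)]); ey=np.array([-np.sin(a),np.cos(a)])
D=W[...,:2]-[.6614,.1669]; X=D@ex; Y=D@ey; Z=W[...,2]-.05
pp=p[180:300,150:300].astype(int); bright=(pp.max(-1)>60)
m=(d[180:300,150:300]>0)&(abs(Y)<.034)&(X<.0)&(X>-.09)&(Z>.01)&(Z<.11)&bright
x,zz,yy=X[m],Z[m],Y[m]
el=np.degrees(np.arctan2(zz,-x)); rr=np.hypot(x,zz)
for lo in np.arange(0,.13,.01):
  k=(rr>=lo)&(rr<lo+.01)
  if k.sum()>3: print(round(lo,3),k.sum(),np.percentile(el[k],[10,50,90]).round(1),'z',np.median(zz[k]).round(3))
"

```

```text
0.01 16 [67.  82.6 86.2] z 0.018
0.02 56 [60.7 68.  75.6] z 0.023
0.03 25 [32.7 61.9 65.5] z 0.031
0.04 57 [19.2 26.1 59.4] z 0.02
0.05 40 [15.4 22.9 56.9] z 0.02
0.06 35 [43.4 54.3 55.5] z 0.052
0.07 19 [44.4 52.  54.4] z 0.056
0.1 4 [45.3 54.6 55.7] z 0.084
0.11 7 [43.9 50.1 57.4] z 0.092
0.12 43 [50.8 52.4 54.2] z 0.098
```

Depth puts the cap at about 44–45°: the bar's elevation is about 52.4°, against 52.7° expected. I'll relieve a little of the radial pull and let it settle.

move_arm:
  series:
    - [0,0.0004,0.0005,0]
    - [0,0.0004,0.0005,0]
    - [0,0.0004,0.0005,0]
    - [0,0.0004,0.0005,0]
    - [0,0.0004,0.0005,0]
    - [0,0.0004,0.0005,0]
    - [0,0.0004,0.0005,0]
    - [0,0.0004,0.0005,0]
    - [0,0.0004,0.0005,0]
    - [0,0.0004,0.0005,0]
  newtons: 30

```text
time: 15.05
ee_pos: [0.5908, 0.1816, 0.1201]
eef_rot: [0.778, 0.629, 0.0, -0.0]
ft_force: [-0.3, 2.8, -2.5]
width: 0.0081
```

```bash
python3 -c "
from h import *
import cv2
shift([.546,.1915,.047])
p,d=imaging.camera('side'); cv2.imwrite('pics/side8.png',p[...,::-1])
p=cv2.imread('pics/side8.png')[120:300,130:330]; cv2.imwrite('pics/side8z.png',cv2.resize(p,None,fx=3.3,fy=3.3,interpolation=2))
"
```

```text
t 15.05 pos [0.5908 0.1816 0.1201] jaw deg -12.08 q7 -0.443 F [-0.28  2.8  -2.49] w 0.0081
shift [ 0.0003 -0.0459  0.0731]
```

View pics/side8z.png

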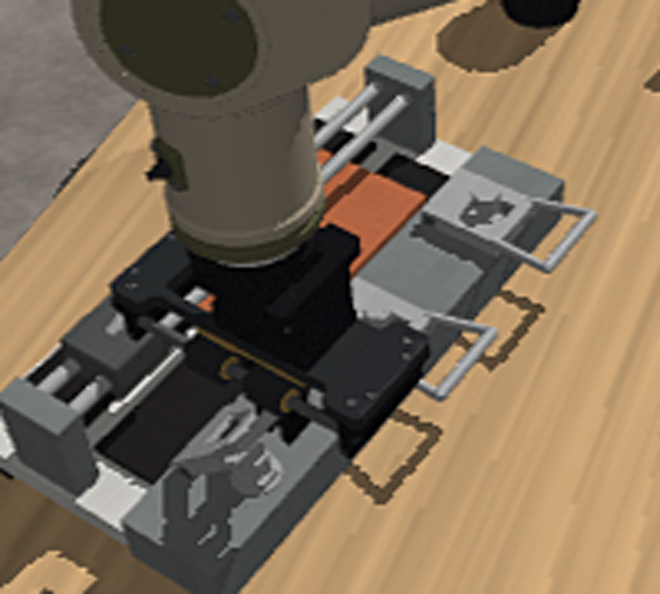

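The left cap is held open, with the bolt showing under it at (265,470), and the middle and right caps are shut. The force at the tool is only about 2.5 N down, roughly the cap's own weight, so I'm handing in.

```bash
python3 -c "
from bench import r
print(r.close_job())"
```

```text
the job is handed in; nothing more can be done
None
```

The left bolt is the loose one. Its cap is held about 45° open, and I handed the job in at about 15 s.

- **Tapping:** I tapped left, middle, right. The left bolt gave way under a light push and stopped hard at z = 0.070 m (23 N), about 10 mm down. A later picture showed it sitting low in its opening. The middle and right bolts both held at z = 0.079 m under 21–23 N.
- **Cap:** The bar moved 45.9 mm forward, which works out at about 45° open. Depth readings of the plate gave about 43–44°, and of the bar about 45°. The last force was about 2.5 N down, roughly the cap's weight, with the gripper closed on the bar (8.1 mm).
- **Surroundings:** In the last pictures the other two caps were shut and the things on the bench looked undisturbed.

**My mistake:** at about 20° open I got a sign wrong and drove the tool down about 16 mm instead of up. The wrist force read about 54 N (limit 120 N) for a moment, and the fingers slid about 4.5 mm along the bar. I backed out straight away and the grip held. The pushing was at the fingers as far as I can tell. I did not separately check that the gripper's body stayed under its 40 N limit.

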